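Set the folding gauge to the red stop

TASK

Set the laundry folding gauge to the width marked by the red stop: with the fingertips, gently press the black pad in the middle of the white runner to free its brake and, keeping it pressed, push the runner along the rail until it rests against the red stop, then let the pad spring back up so that it locks there. Never drag the runner with its brake on, do not shove hard, and leave everything else standing where it is: this is only a press and a push, nothing is lifted or carried.

Things in the scene. Friction and masses are not known exactly. Their poses are not given: they have to be found in the camera images.
- gauge: the folding gauge fixed to the counter: an aluminium base 70 x 470 x 10 mm with a dark rail along its middle (rail top 22 mm above the counter). Origin: centre of its underside, on the counter. Its y axis runs along the rail, x across it, z up.
- runner (a joint): position of the white runner along the gauge's +y axis, in m; 0 at the middle of the rail. With the brake on it takes some 20 to 30 N to drag; freed, about 1 N plus 12 N per m/s. A thin clear fence blade on its robot side reaches 80 mm from the rail's middle toward the gauge's -x.
- pad (a joint): how far the black pad is pressed down, in m: 0 (give or take 0.0007) up with the brake on, 0.005 fully down. A spring holds it up: about 5.5 N starts it moving, 10 N is fully down. The brake is free from 0.001 on and grips again as soon as the pad springs back up.
- pad_top (a point): centre of the top face of the black pad, 44 mm (across the rail) x 50 mm (along it), 43.5 mm above the counter when up. Moves with the runner and with the pad. Its axes are parallel to the gauge's.
- runner_mid (a point): centre of the runner's deck, 34 mm above the counter; axes parallel to the gauge's. The runner is 80 mm long along the rail (ends 40 mm from this point) and 60 mm wide. At each end of the deck stands a shoulder 12 mm thick, 22 mm high (top 56 mm above the counter); the black pad lies in the 56 mm gap between them: a fingertip there presses the pad and pushes the shoulder.
- stop_red: red stop block fixed on the rail on one side of the runner (either side), 62 mm across the rail, 20 mm along it, 30 mm high, with a steel screw head 6 mm high on top. Origin: centre of its underside, 22.5 mm above the counter. The runner rests against it when runner_mid is 50 mm from this origin along the rail.
- stop_blue: the same block in blue, on the other side of the runner; not wanted
- spool: orange plastic thread spool, 32 mm across, 43 mm tall; loose bystander; origin at the centre of its underside
- button_jar: glass button jar with white lid, 52 mm across, 70 mm tall; loose bystander; origin at the centre of its underside
- scoop: blue measuring cup, 60 mm across, 50 mm tall; loose bystander; origin at the centre of its underside
- brush: wooden clothes brush lying bristles down, 170 mm long (its x axis), 50 mm wide, 36 mm tall; loose bystander; origin at the centre of its underside
- detergent: white detergent bottle with green label and blue cap, 84 mm across, 220 mm tall; loose bystander; origin at the centre of its underside
- stain_bottle: yellow stain-remover bottle with red cap, 60 mm across, 170 mm tall; loose bystander; origin at the centre of its underside

How it is judged:
On the way, in this order (a step that is already met when the one before it is completed fails the run):
1. the pad is pressed while the runner is still away from the red stop (value of joint pad above 0.001 m and not (y of runner_mid in the frame of stop_red between -0.06 and 0.06 m)), for 0.1 s.
2. the runner reaches the red stop with the pad still pressed (y of runner_mid in the frame of stop_red between -0.053 and 0.053 m and value of joint pad above 0.001 m), for 0.1 s.
At the end, for the whole second after the job is handed in: the runner rests against the red stop (gap under 3 mm), the pad is back up (under 0.7 mm pressed) so the brake holds, and nothing moves (y of runner_mid in the frame of stop_red between -0.053 and 0.053 m and value of joint pad below 0.0007 m and velocity of joint runner between -0.005 and 0.005 m/s); the robot touches nothing.
It fails at once if the runner is dragged with its brake on (it is over 10 mm from where it started, not yet at the red stop, and moves faster than 20 mm/s with the pad less than 0.2 mm down) (value of joint pad below 0.0002 m and distance of runner_mid from where it was at the start of the episode above 0.01 m and not (y of runner_mid in the frame of stop_red between -0.055 and 0.055 m) and (velocity of joint runner above 0.02 m/s or velocity of joint runner below -0.02 m/s)).
It fails at once if the gauge, its runner or pad is pressed, shoved or gripped with more than 60 N (contact force between the fingers and gauge above 60 N).
It fails at once if a bystander is lifted, carried or pushed more than 15 mm (distance of any of spool, button_jar, scoop, brush, detergent, stain_bottle from where it was at the start of the episode above 0.015 m).
It also fails if it takes over 40 s, if anything falls off the work surface, if the arm or the gripper's body presses on something with over 40 N, if the wrist force passes 120 N, or if a joint passes its speed limit or range.

ROBOT

A 6-joint arm with a two-finger parallel gripper is mounted at the origin on the work surface. World frame = base frame: x ahead of the robot, y to its left, z up, the work surface at z = 0. Lengths are in m, angles in rad, forces in N, time in s.
With the tool pointing down it reaches from about 0.375 to 0.9 m from the base axis. Payload 3.1 kg.
Tool frame: the origin (TCP) lies between the finger pads; the fingertips stand 11 mm ahead of it and the grasp point (between the pads) lies 8 mm behind it; z points along the fingers, y is the line along which they close (so a half turn about z gives the same grasp; the last joint's range is limited). The gripper opens to 87 mm and grips with 3 to 60 N. Pads are 19 mm wide; open, the fingers measure 117 mm over their backs; the gripper's body (75 mm by 190 mm) begins 51 mm behind the grasp point.
Start: joints at [1.113, 0.527, 1.433, -0, 1.181, -0.178], TCP at [0.172, 0.601, 0.234] pointing down, gripper open.
Joint ranges: [-3.08, 3.08], [-0.75, 2.2], [0.22, 2.44], [-1.43, 4.57], [0, 2.65], [-2.85, 2.85]. Speed limits (rad/s): [2.79, 2.79, 3.14, 3.14, 3.14, 3.14].

INTERFACE

Orientations are given as a unit quaternion [x, y, z, w].
In Python, from rig import get_obs, camera, hand_in gives the robot as it stands.
- The arm moves only by the shell command python3 -m pendant 'ROWS' [FORCE]. ROWS is JSON, a list that holds one entry, the list of rows, each a list of 7 numbers: the shift along the tool's x, y, z in m, then the turn, a rotation vector about the tool's x, y, z in degrees, then the opening, from 0 (shut) to 1 (fully open). In form: [[[x, y, z, ax, ay, az, fingers], ...]]. A call has exactly 5 rows; each row shifts and turns the commanded pose from where the row before left it, along the tool's axes as they then stand; what a row does not reach is not made up. A row lasts 1/8 s, in which the tool goes at most 62.5 mm and 10.7 degrees, less where a joint would pass 70% of its speed; a pose out of reach is approached as far as the arm can. A call with a gripper value outside its range is refused whole. The fingers move at their own pace and stop on an object; FORCE is the grip in N (left out, the last holds). Time passes only in rows, so rows that do not move let the fingers close, or fill a call up. It gives the time, the measured TCP pose, the force, the opening and the grip force at its end, in the units of the state.
- get_obs(): the state, without advancing time (a new reading comes with each control period).
- camera(name): name is "scene" or "top"; returns a dict with "img" (420x560x3 uint8, red, green, blue), "intrinsics" (3x3 intrinsics, pixels), "R" (3x3) and "t" (3): a world point X has camera coordinates R X + t. Camera axes: x right, y down, z forward; pixel columns grow to the right and rows downward; lengths in m; the calibration is good to about 2 mm. A picture is of the moment at which its call begins. There is no depth.
- hand_in(): hands the job in; it is judged then, once.
The state is a dict: "time": time; "q": joint angles; "joint_velocities": joint speeds; "joint_torque": joint torques, N m; "position": TCP position; "tool_rot": TCP orientation; "ft_force": force on the tool from outside, world axes, zero at the start; "moment": the same for the moment, N m; "grip_width": finger opening in m; "grip_force": force on a finger pad.
Only numpy, scipy, OpenCV 4.12 (cv2) and the standard library are available. Lean on these libraries where they do the work, as an engineer would, in place of code of your own. Each camera call takes 0.05 s, during which the arm holds its last target. There are 200 camera calls.

## Working session

There is one attempt and no reset: what is moved stays moved. The work goes in short steps, Python scripts to look and compute and a shell command to move; the robot and the scene stay as the last step left them, time stands still between calls to the robot, and variables do not carry over. Pictures are saved under pics/ and viewed, at most 10 in all, crops included, and the job is handed in when it is done.

```bash
mkdir -p pics; cat > h.py <<'E'
import numpy as np, cv2
from rig import get_obs, camera
def ray(c,u,v,z):
    K,R,t=[np.array(c[k]) for k in("intrinsics","R","t")]
    d=R.T@np.linalg.inv(K)@np.array([u,v,1.]); o=-R.T@t
    return o+d*(z-o[2])/d[2]
def proj(c,X):
    K,R,t=[np.array(c[k]) for k in("intrinsics","R","t")]
    p=K@(R@np.array(X)+t); return p[:2]/p[2]
def save(c,n): cv2.imwrite("pics/"+n,cv2.cvtColor(c["img"],cv2.COLOR_RGB2BGR))
E
python3 - <<'E'
from h import *
import pickle
d={n:camera(n) for n in("scene","top")}
pickle.dump(d,open("c0.pkl","wb"))
for n in d: save(d[n],n+"0.png"); print(n,-np.array(d[n]["R"]).T@d[n]["t"])
o=get_obs(); print(o)
E
```

```text
scene [ 1.34831716 -0.8389279   1.01657861]
top [ 0.39628677 -0.01781544  1.11213716]
{'time': 0.1, 'q': array([ 1.11351857e+00,  5.28383260e-01,  1.43379704e+00, -2.06014759e-05,
        1.18139167e+00, -1.78516188e-01]), 'joint_velocities': array([-4.44740542e-05, -2.37573861e-03, -3.59124588e-03, -1.19429747e-03,
       -2.13383462e-03,  8.53226413e-04]), 'joint_torque': array([-6.08716782e-04, -4.40986991e+01, -1.77149338e+01,  6.34130090e-02,
        5.34204463e-02, -3.93535674e-05]), 'position': array([0.17167369, 0.60028452, 0.23265601]), 'tool_rot': array([ 1.38925979e-01,  9.90302273e-01, -9.43048420e-04, -3.00288563e-04]), 'ft_force': array([0.4737555 , 0.71046774, 0.02485715]), 'moment': array([-0.01929599,  0.0130654 , -0.00642931]), 'grip_force': 0.0, 'grip_width': 0.08672494471107596}
```

View pics/top0.png

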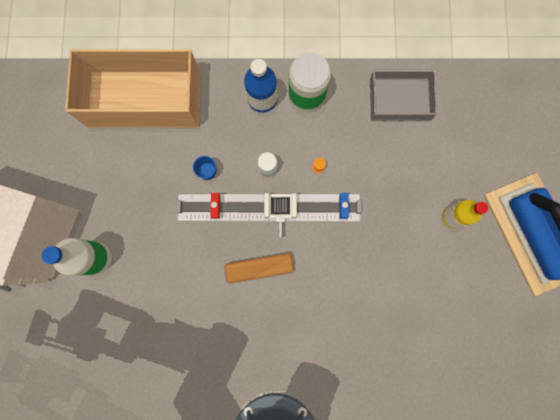

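View pics/scene0.png

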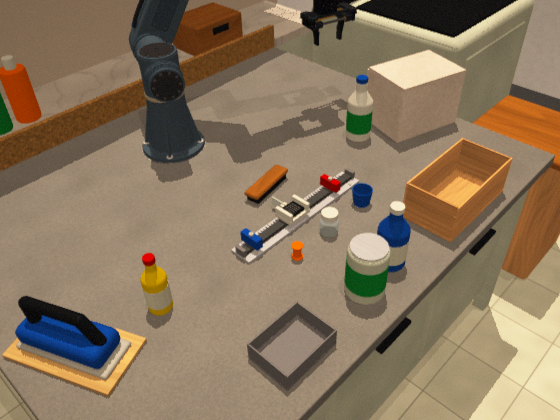

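The top view shows the red stop at (215,205), the runner with its black pad at (281,206) and the blue stop at (345,205). The brush is at (258,267), and the jar, spool and scoop lie beyond the rail at rows 163-168. The scene view agrees: red stop at (331,183), runner at (291,208), blue stop at (251,239). World +y is to the left in the top view.

```bash
python3 - <<'E'
from h import *
import pickle
d=pickle.load(open("c0.pkl","rb"))
roi={"top":(slice(188,226),slice(170,370)),"scene":(slice(165,260),slice(230,362))}
def tri(p):
    A=[];b=[]
    for n in p:
        c=d[n]; o=ray(c,*p[n],0); q=ray(c,*p[n],.5); v=(q-o)/np.linalg.norm(q-o)
        P=np.eye(3)-np.outer(v,v); A.append(P); b.append(P@o)
    X=np.linalg.lstsq(np.vstack(A),np.hstack(b),rcond=None)[0]
    return X,[np.round(proj(d[n],X)-p[n],1) for n in p]
obs={}
for n,(r,s) in roi.items():
    im=d[n]["img"][r,s]; hsv=cv2.cvtColor(im,cv2.COLOR_RGB2HSV); H,S,V=[hsv[...,i].astype(int) for i in range(3)]
    M={"red":((H<8)|(H>172))&(S>150)&(V>70),"blue":(abs(H-112)<12)&(S>150)&(V>50),
       "white":(S<60)&(V>205),"dark":(V<75)}
    for k,m in M.items():
        N,L,st,ce=cv2.connectedComponentsWithStats(m.astype(np.uint8))
        for i in np.argsort(-st[1:,4])[:4]+1:
            if st[i,4]>25:
                print(n,k,np.round(ce[i]+[s.start,r.start],1),st[i]+[s.start,r.start,0,0,0])
                obs.setdefault((n,k),ce[i]+[s.start,r.start])
for k in("red","blue"):
    print(k,tri({n:obs[n,k] for n in roi}))
    print(k,"top ray z=.05",ray(d["top"],*obs["top",k],.05))
for n,(r,s) in roi.items():
    im=cv2.cvtColor(d[n]["img"][r,s],cv2.COLOR_RGB2BGR)
    cv2.imwrite(f"pics/z_{n}.png",cv2.resize(im,None,fx=4 if n=="top" else 5,fy=4 if n=="top" else 5,interpolation=cv2.INTER_CUBIC))
a,b=cv2.imread("pics/z_top.png"),cv2.imread("pics/z_scene.png")
W=np.zeros((152+475-30,800,3),np.uint8); W[:152,:800]=a; W[152:152+445,:660]=b[:445]; cv2.imwrite("pics/zz.png",W)
E
```

```text
top red [214.9 205.2] [210 193  10  25 184]
top blue [343.4 205.9] [340 194   9  24 147]
top white [251.4 202.2] [225 193  44  27 390]
top white [285.4 207.5] [270 193  26  33 270]
top white [318.5 197.5] [300 195  38   6 228]
top white [312.  216.6] [295 213  31   8 184]
top dark [273.2 206.5] [272 198   7  16  37]
top dark [287.5 205. ] [287 198   2  15  30]
scene red [329.8 183.1] [320 174  21  19 236]
scene blue [251.4 239.3] [241 229  21  21 241]
scene blue [357.4 194.6] [352 184  10  23 184]
scene white [356.5 245.3] [350 234  12  24 214]
scene white [274.1 239.3] [261 229  28  22 166]
scene white [329.4 212.1] [322 207  16  11 141]
scene white [320.1 205.3] [308 196  26  20 140]
scene dark [267.4 191.1] [247 174  39  30 194]
scene dark [293.9 208.1] [283 201  21  16 146]
scene dark [275.2 230.9] [262 219  26  25  94]
scene dark [245.7 249.9] [237 243  18  14  89]
red (array([0.56403138, 0.15420033, 0.03838063]), [array([0.1, 0.1]), array([ 0.1, -0. ])])
red top ray z=.05 [0.56244928 0.15259924 0.05      ]
blue (array([ 0.56374624, -0.16894039,  0.03618904]), [array([-0., -0.]), array([-0.,  0.])])
blue top ray z=.05 [ 0.56151171 -0.16709934  0.05      ]
```

View pics/zz.png

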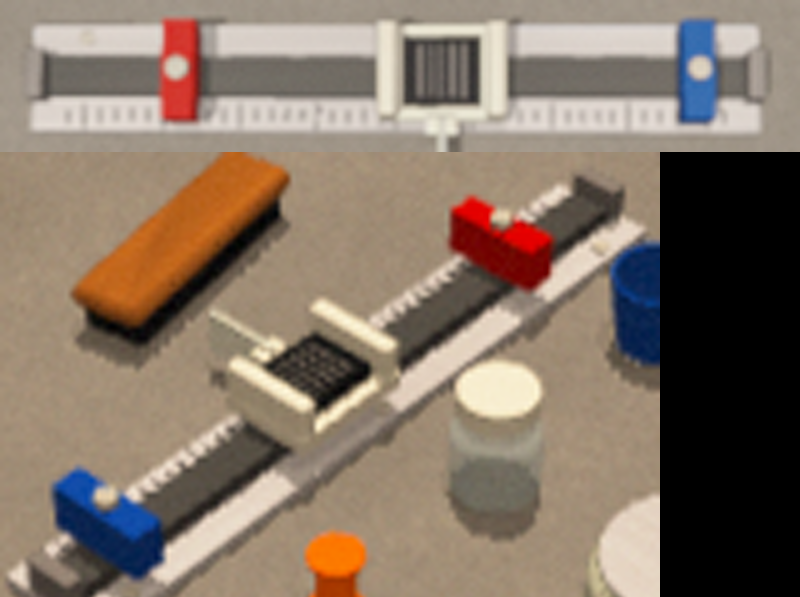

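The enlarged view shows the pad centred at about (280.3,205.8) in top and (293.8,208.4) in scene. The gauge lies nearly along world y, with nothing between the runner and the red stop.

```bash
python3 - <<'E'
from h import *
import pickle
d=pickle.load(open("c0.pkl","rb"))
t,s=d["top"],d["scene"]
Pt=[np.array(proj(t,[0,0,0]))*0]
def M(c): return np.array(c["intrinsics"])@np.c_[np.array(c["R"]),np.array(c["t"])]
X=cv2.triangulatePoints(M(t),M(s),np.array([[280.3],[205.8]]),np.array([[293.8],[208.4]])); X=(X[:3]/X[3]).ravel(); print("pad",X)
print("pad top ray",ray(t,280.3,205.8,.0435))
sh=lambda u,z:ray(t,170+u/4,205.8,z)[1]
print("shoulder outer y",sh(377,.056),sh(508,.056),"inner",sh(402,.045),sh(482,.045))
print("red left edge",sh(163,.0525),"right",sh(199,.022),sh(199,.0525))
print("base edge yaw deg",np.degrees(np.arctan2(*(ray(t,170+32/4,188+25/4,.01)-ray(t,170+760/4,188+25/4,.01))[:2])))
print("detergent cap/base",ray(t,52,255,.22),ray(t,105,258,.0))
E
```

```text
pad [ 0.56476322 -0.00777295  0.04194332]
pad top ray [ 0.56228713 -0.01024181  0.0435    ]
shoulder outer y 0.029370002917242965 -0.05160863944389074 inner 0.014237384793422628 -0.035730558356861106
red left edge 0.16250457022613568 right 0.14465801922486712 0.140112315453485
base edge yaw deg -0.12316729884344214
detergent cap/base [0.43090452 0.4596906  0.22      ] [0.43224733 0.43998765 0.        ]
```

```bash
python3 -m pendant '[[[0,0,-0.05,0,0,-8,0],[0,0,-0.05,0,0,-8.1,0],[0,0,0,0,0,0,0],[0,0,0,0,0,0,0],[0,0,0,0,0,0,0]]]' 20
```

```text
time: 0.72
position: [0.1715, 0.5999, 0.3315]
tool_rot: [-0.001, 1.0, -0.002, -0.001]
ft_force: [0.5, -0.5, 0.9]
grip_width: 0.0448
grip_force: 0.0
```

```bash
for i in 1; do python3 -m pendant '[[[-0.026,-0.041,0,0,0,0,0],[-0.026,-0.041,0,0,0,0,0],[-0.026,-0.041,0,0,0,0,0],[-0.026,-0.041,0,0,0,0,0],[-0.026,-0.041,0,0,0,0,0]]]'; done
python3 -m pendant '[[[-0.026,-0.041,0,0,0,0,0],[-0.026,-0.041,0,0,0,0,0],[-0.026,-0.041,0,0,0,0,0],[-0.026,-0.041,0,0,0,0,0],[-0.026,-0.041,0,0,0,0,0]]]'
python3 -m pendant '[[[-0.026,-0.041,0,0,0,0,0],[-0.026,-0.041,0,0,0,0,0],[-0.026,-0.041,0,0,0,0,0],[-0.026,-0.041,0,0,0,0,0],[-0.026,-0.041,0,0,0,0,0]]]'
```

```text
time: 1.35
position: [0.3025, 0.3943, 0.3322]
tool_rot: [-0.001, 1.0, -0.001, -0.001]
ft_force: [0.5, 0.8, -0.5]
grip_width: 0.0016
grip_force: 0.0
time: 1.98
position: [0.4329, 0.1899, 0.3323]
tool_rot: [-0.001, 1.0, -0.0, -0.001]
ft_force: [0.5, 1.1, -0.0]
grip_width: 0.0005
grip_force: 0.0
time: 2.6
position: [0.5634, -0.0146, 0.332]
tool_rot: [-0.001, 1.0, 0.0, -0.001]
ft_force: [0.8, 0.1, 0.9]
grip_width: 0.0002
grip_force: 0.0
```

```bash
python3 -m pendant '[[[0,0.003,0.062,0,0,0,0],[0,0,0.062,0,0,0,0],[0,0,0.06,0,0,0,0],[0,0,0.06,0,0,0,0],[0,0,0,0,0,0,0]]]'
python3 - <<'E'
from h import *
a=camera("top");b=camera("scene")
f=lambda c,r,s:cv2.resize(cv2.cvtColor(c["img"][r,s],cv2.COLOR_RGB2BGR),None,fx=4,fy=4,interpolation=cv2.INTER_CUBIC)
cv2.imwrite("pics/c1.png",np.hstack([f(a,slice(150,270),slice(230,330)),f(b,slice(130,250),slice(240,340))]))
o=get_obs();print(o["position"])
E
```

```text
time: 3.22
position: [0.558, -0.0093, 0.0835]
tool_rot: [-0.001, 1.0, 0.002, -0.008]
ft_force: [0.0, 0.2, 0.6]
grip_width: 0.0004
grip_force: 0.0
[ 0.56339868 -0.01028435  0.08965267]
```

View pics/c1.png

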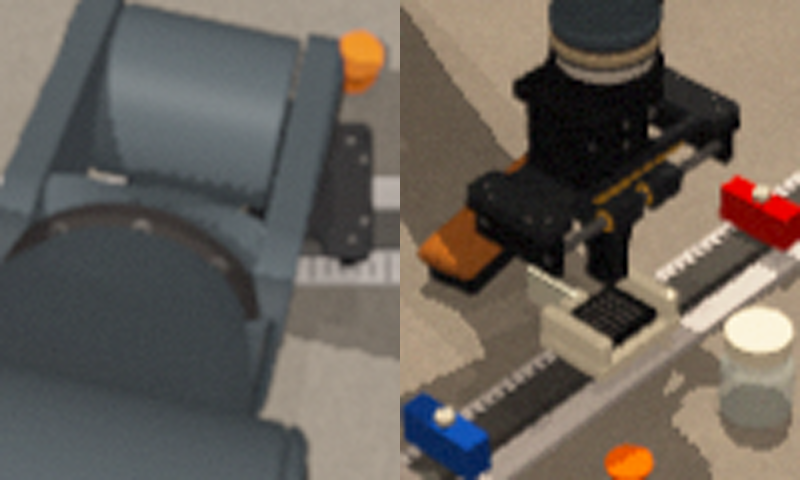

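The fingertips hang above the pad between the shoulders (scene crop about (608,275)), clear of the jar and the brush.

```bash
python3 -m pendant '[[[0,0,0.012,0,0,0,0],[0,0,0.012,0,0,0,0],[0,0,0.006,0,0,0,0],[0,0,0,0,0,0,0],[0,0,0,0,0,0,0]]]'
```

```text
time: 3.95
position: [0.5635, -0.0103, 0.0598]
tool_rot: [-0.001, 1.0, -0.0, 0.0]
ft_force: [-0.4, -0.3, 0.3]
grip_width: 0.0002
grip_force: 0.0
```

```bash
python3 -m pendant '[[[0,0,0.002,0,0,0,0],[0,0,0.002,0,0,0,0],[0,0,0.001,0,0,0,0],[0,0,0,0,0,0,0],[0,0,0,0,0,0,0]]]'
```

```text
time: 4.58
position: [0.5635, -0.0103, 0.055]
tool_rot: [-0.001, 1.0, -0.0, 0.0]
ft_force: [-0.9, -0.4, 4.9]
grip_width: 0.0005
grip_force: 2.5
```

```bash
python3 -m pendant '[[[0,0,0.001,0,0,0,0],[0,0,0.001,0,0,0,0],[0,0,0.001,0,0,0,0],[0,0,0.0005,0,0,0,0],[0,0,0,0,0,0,0]]]'
```

```text
time: 5.2
position: [0.5634, -0.0103, 0.0517]
tool_rot: [-0.001, 1.0, -0.0, 0.0]
ft_force: [-1.1, 0.9, 7.7]
grip_width: 0.0005
grip_force: 3.9
```

```bash
python3 -m pendant '[[[0,0.003,0,0,0,0,0],[0,0.004,0,0,0,0,0],[0,0.004,0,0,0,0,0],[0,0.004,0,0,0,0,0],[0,0.004,0,0,0,0,0]]]'
```

```text
time: 5.82
position: [0.5635, 0.0083, 0.0518]
tool_rot: [-0.001, 1.0, -0.0, 0.0]
ft_force: [-2.1, -0.9, 7.3]
grip_width: 0.0008
grip_force: 3.9
```

```bash
python3 -m pendant '[[[0,0.005,0,0,0,0,0],[0,0.006,0,0,0,0,0],[0,0.006,0,0,0,0,0],[0,0.006,0,0,0,0,0],[0,0.006,0,0,0,0,0]]]'
```

```text
time: 6.45
position: [0.5634, 0.0374, 0.0518]
tool_rot: [-0.001, 1.0, -0.0, 0.0]
ft_force: [-2.6, -2.4, 7.9]
grip_width: 0.0004
grip_force: 3.9
```

```bash
python3 -m pendant '[[[0,0.006,0,0,0,0,0],[0,0.006,0,0,0,0,0],[0,0.006,0,0,0,0,0],[0,0.006,0,0,0,0,0],[0,0.006,0,0,0,0,0]]]'
```

```text
time: 7.08
position: [0.5633, 0.0674, 0.0518]
tool_rot: [-0.001, 1.0, -0.0, 0.0]
ft_force: [-1.2, -1.4, 7.5]
grip_width: 0.0003
grip_force: 3.9
```

```bash
python3 -m pendant '[[[0,0.006,0,0,0,0,0],[0,0.005,0,0,0,0,0],[0,0.005,0,0,0,0,0],[0,0.004,0,0,0,0,0],[0,0.003,0,0,0,0,0]]]'
```

```text
time: 7.7
position: [0.5633, 0.0906, 0.0518]
tool_rot: [-0.001, 1.0, -0.0, 0.0]
ft_force: [-1.8, -1.4, 8.0]
grip_width: -0.0001
grip_force: 3.9
```

```bash
python3 -m pendant '[[[0,0.003,0,0,0,0,0],[0,0.002,0,0,0,0,0],[0,0.002,0,0,0,0,0],[0,0.002,0,0,0,0,0],[0,0.001,0,0,0,0,0]]]'
```

```text
time: 8.32
position: [0.5632, 0.1005, 0.0518]
tool_rot: [-0.001, 1.0, -0.0, 0.0]
ft_force: [-0.4, -1.7, 8.0]
grip_width: 0.0004
grip_force: 3.9
```

```bash
python3 -m pendant '[[[0,0.002,0,0,0,0,0],[0,0.002,0,0,0,0,0],[0,0.002,0,0,0,0,0],[0,0.002,0,0,0,0,0],[0,0.001,0,0,0,0,0]]]'
```

```text
time: 8.95
position: [0.5638, 0.1084, 0.0519]
tool_rot: [-0.002, 1.0, -0.001, 0.001]
ft_force: [-1.3, -4.8, 7.5]
grip_width: 0.0003
grip_force: 3.9
```

```bash
python3 -m pendant '[[[0,0.001,0,0,0,0,0],[0,0.001,0,0,0,0,0],[0,0.001,0,0,0,0,0],[0,0.001,0,0,0,0,0],[0,0,0,0,0,0,0]]]'
python3 - <<'E'
from h import *
b=camera("scene")
cv2.imwrite("pics/c2.png",cv2.resize(cv2.cvtColor(b["img"][120:240,250:400],cv2.COLOR_RGB2BGR),None,fx=5,fy=5,interpolation=cv2.INTER_CUBIC))
E
```

```text
time: 9.57
position: [0.5641, 0.1124, 0.0519]
tool_rot: [-0.002, 1.0, -0.001, 0.001]
ft_force: [-0.3, -4.3, 6.7]
grip_width: 0.0005
grip_force: 3.8
```

View pics/c2.png

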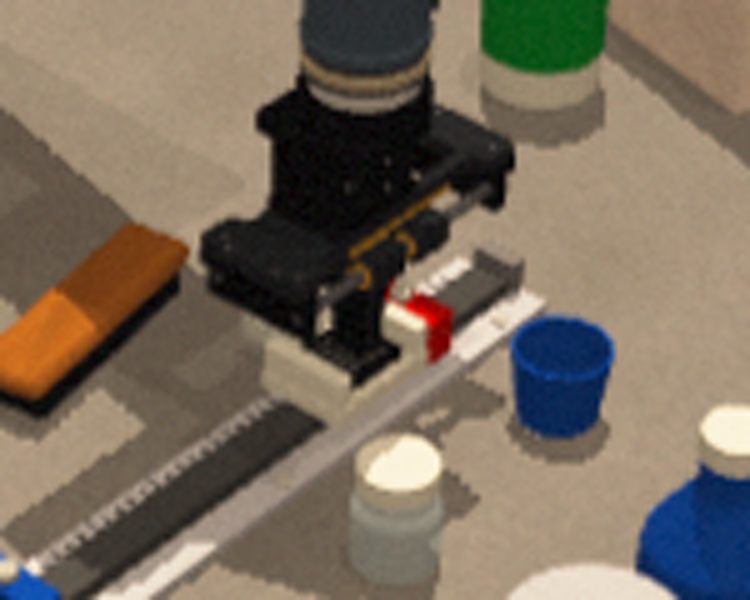

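The runner appears to rest against the red stop (shoulder against the red face, about (425,335)). Sideways force is still only pad friction, so I'll push on until the shoulder confirms it.

```bash
python3 -m pendant '[[[0,0.001,0,0,0,0,0],[0,0.001,0,0,0,0,0],[0,0.001,0,0,0,0,0],[0,0,0,0,0,0,0],[0,0,0,0,0,0,0]]]'
```

```text
time: 10.25
position: [0.5642, 0.1154, 0.052]
tool_rot: [-0.002, 1.0, -0.001, 0.001]
ft_force: [-1.0, -4.5, 8.2]
grip_width: 0.0006
grip_force: 3.8
```

```bash
python3 -m pendant '[[[0,0.001,0,0,0,0,0],[0,0.001,0,0,0,0,0],[0,0,0,0,0,0,0],[0,0,0,0,0,0,0],[0,0,0,0,0,0,0]]]'
```

```text
time: 10.88
position: [0.5643, 0.1174, 0.052]
tool_rot: [-0.002, 1.0, -0.001, 0.001]
ft_force: [-0.7, -4.2, 8.3]
grip_width: 0.0005
grip_force: 3.8
```

```bash
python3 -m pendant '[[[0,0.001,0,0,0,0,0],[0,0.001,0,0,0,0,0],[0,0.001,0,0,0,0,0],[0,0,0,0,0,0,0],[0,0,0,0,0,0,0]]]'
```

```text
time: 11.5
position: [0.5643, 0.1204, 0.052]
tool_rot: [-0.002, 1.0, -0.001, 0.001]
ft_force: [0.2, -4.4, 7.4]
grip_width: 0.0001
grip_force: 3.8
```

```bash
python3 -m pendant '[[[0,0.001,0,0,0,0,0],[0,0.001,0,0,0,0,0],[0,0,0,0,0,0,0],[0,0,0,0,0,0,0],[0,0,0,0,0,0,0]]]'
```

```text
time: 12.12
position: [0.5643, 0.1224, 0.052]
tool_rot: [-0.002, 1.0, -0.001, 0.001]
ft_force: [-0.3, -4.5, 7.0]
grip_width: 0.0003
grip_force: 3.8
```

```bash
python3 -m pendant '[[[0,0.001,0,0,0,0,0],[0,0.001,0,0,0,0,0],[0,0.001,0,0,0,0,0],[0,0,0,0,0,0,0],[0,0,0,0,0,0,0]]]'
python3 - <<'E'
from h import *
b=camera("scene")
cv2.imwrite("pics/c3.png",cv2.resize(cv2.cvtColor(b["img"][165:215,290:365],cv2.COLOR_RGB2BGR),None,fx=8,fy=8,interpolation=cv2.INTER_CUBIC))
E
```

```text
time: 12.75
position: [0.5643, 0.1233, 0.052]
tool_rot: [-0.002, 1.0, -0.003, 0.001]
ft_force: [-1.0, -11.8, 7.5]
grip_width: 0.0007
grip_force: 7.6
```

View pics/c3.png

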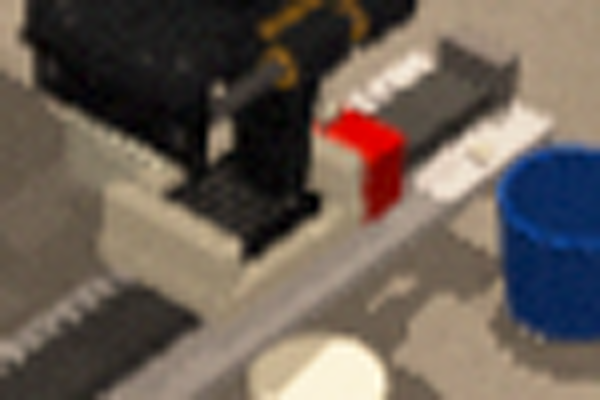

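The shoulder is flush against the red block and the side force jumped to 12 N with no motion, so the runner is at the stop. I'll lift straight up first so the brake locks, then back off from the shoulder and rise.

```bash
python3 -m pendant '[[[0,0,-0.002,0,0,0,0],[0,0,-0.002,0,0,0,0],[0,0,-0.002,0,0,0,0],[0,0,0,0,0,0,0],[0,0,0,0,0,0,0]]]'
```

```text
time: 13.42
position: [0.5637, 0.1233, 0.0562]
tool_rot: [-0.002, 1.0, -0.003, 0.0]
ft_force: [1.4, -11.1, -2.8]
grip_width: 0.0004
grip_force: 5.6
```

```bash
python3 -m pendant '[[[0,-0.003,0,0,0,0,0],[0,-0.005,-0.002,0,0,0,0],[0,0,-0.03,0,0,0,0],[0,0,-0.05,0,0,0,0],[0,0,-0.05,0,0,0,0]]]'
python3 -m pendant '[[[0,-0.05,-0.04,0,0,0,0],[0,-0.06,0,0,0,0,0],[0,-0.06,0,0,0,0,0],[0,-0.06,0,0,0,0,0],[0,-0.03,0,0,0,0,0]]]'
python3 -m pendant '[[[0,0,0,0,0,0,0],[0,0,0,0,0,0,0],[0,0,0,0,0,0,0],[0,0,0,0,0,0,0],[0,0,0,0,0,0,0]]]'
python3 - <<'E'
from h import *
f=lambda c,r,s:cv2.resize(cv2.cvtColor(c["img"][r,s],cv2.COLOR_RGB2BGR),None,fx=4,fy=4,interpolation=cv2.INTER_CUBIC)
cv2.imwrite("pics/c4.png",np.hstack([f(camera("top"),slice(150,270),slice(190,290)),f(camera("scene"),slice(130,250),slice(280,380))]))
E
```

```text
time: 14.05
position: [0.5625, 0.119, 0.1901]
tool_rot: [-0.001, 1.0, 0.0, -0.001]
ft_force: [0.4, 0.2, 0.7]
grip_width: 0.0005
grip_force: 0.0
time: 14.68
position: [0.5634, -0.143, 0.2282]
tool_rot: [0.0, 1.0, -0.0, 0.0]
ft_force: [-0.2, -0.4, 1.2]
grip_width: 0.0005
grip_force: 0.0
time: 15.3
position: [0.5637, -0.1393, 0.2282]
tool_rot: [-0.002, 1.0, 0.0, 0.0]
ft_force: [-0.8, -0.7, -0.4]
grip_width: 0.0005
grip_force: 0.0
```

View pics/c4.png

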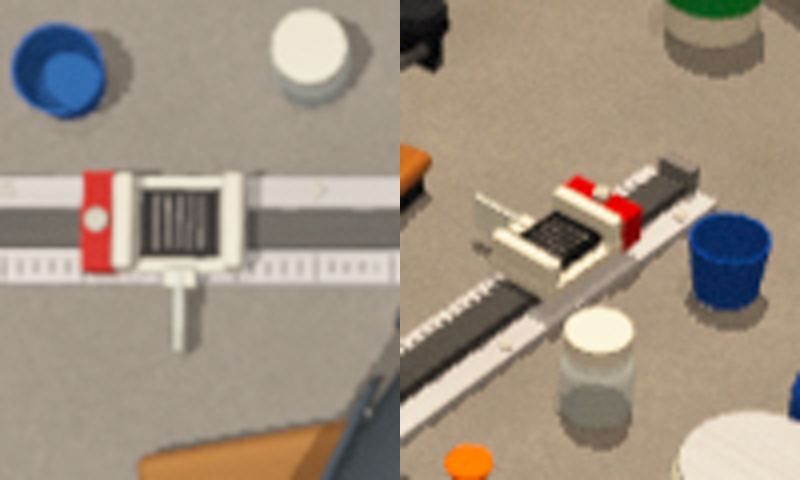

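The runner sits flush against the red stop (top crop x about 115), the pad is up, and the jar, scoop and spool stand where they were.

```bash
python3 -c "from rig import hand_in; print(hand_in())"
```

```text
the job is handed in; nothing more can be done
None
```

I pushed the runner against the red stop with the pad pressed, let the pad spring back up to lock it, and handed the job in; the final picture shows it flush there with no bystander visibly disturbed, but the hand-in returned no verdict.

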